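# Prop the bread cabinet's door on its stay

## Task

Prop the bread cabinet's door open for the breakfast service: lift the stay bar by its ball knob, draw the door with it and drop the bar's third hole, counted from the door, over the peg on the cabinet's top, until the bar lies flat and fully home on the plate. The peg's exact place in its slot has to be felt for: keep the bar's pressure on the peg and plate gentle, never forcing it (25 N at the very most), leave the things standing around undisturbed, and let go at the end.

Things in the scene. Friction and masses are not known exactly. Their poses are not given: they have to be found in the camera images.
- cabinet: Fixed glazed bread cabinet, 240 mm deep (x), 360 mm wide (y), 200 mm high, dark frame and brown wooden top. Origin under its centre; its x axis points from the door side into the cabinet, z up.
- door (a joint): Opening angle of the glazed front door: 0 shut, growing as it swings out towards the cabinet's -x, clockwise seen from above (at most 1.2 rad). A stiff hinge (0.12 N m): the door stays where it is left. It is drawn by the stay, whose pivot is 160 mm along the door from the hinge axis and 8 mm in front of it: with the door shut at x -129, y +10 mm in the cabinet's frame.
- door_hinge (a point): Point on the door's upright hinge axis, 204 mm above the counter, at x -121, y +170 mm in the cabinet's frame.
- stay: Flat steel bar on the door's top rail, 26 mm wide, 5 thick, 223 long. Origin at its pivot, level with its underside; x along the bar away from the door, z up when flat. It swivels freely and lifts about the pivot (to 0.6 rad); its 220 g let it down again. Four 14 mm round through holes at 84, 110, 136, 162 mm. It starts lying aside on the cabinet, clear of the peg.
- stay_knob (a point): Centre of the black ball knob, 22 mm in diameter, on a 9 mm thick stem, 195 mm along the bar and 40 mm above the bar's underside; the handle of the stay.
- third_hole (a point): Centre of the stay's third hole from the door, at the bar's underside, 136 mm along the bar.
- peg_plate: Fixed 56 x 40 mm steel plate on the cabinet's top. Origin: centre of its slot on its upper face (204 mm above the counter; x -75, y +30 mm in the cabinet's frame); x along the slot. The stay lies on this face when home. A flat-topped steel peg, 10 mm across, 14 mm high, is clamped on the slot's centre line, up to 9 mm either way from its centre: look or feel for it.
- sugar_bowl: Bystander: white bowl 72 mm wide, 45 mm high, standing at the back of the cabinet's top on the door hinge's side. Origin under its centre.
- jam_jar: Bystander: amber jar 68 mm wide, 95 mm high, on the counter left of the cabinet. Origin under its centre.
- mug: Bystander: blue mug 80 mm wide, 90 mm high, on the counter right of the cabinet. Origin under its centre.

How it is judged:
By the outcome, as a careful person would: the job done as asked, in the order asked, and still so for the second after the job is handed in, with the robot touching nothing.
It also fails if it takes over 51 s, if anything falls off the work surface, if the arm or the gripper's body presses on something with over 40 N, if the wrist force passes 120 N, or if a joint passes its speed limit or range.

## Robot

A 7-joint arm with a two-finger parallel gripper is mounted at the origin on the work surface. World frame = base frame: x ahead of the robot, y to its left, z up, the work surface at z = 0. Lengths are in mm, angles in rad, forces in N, time in s.
With the tool pointing down it reaches from about 400 to 900 mm from the base axis. Payload 5.6 kg.
Tool frame: the origin (TCP) lies midway between the tips of the shut fingers; the grasp point (between the pads) lies 19 mm behind it (env.tcp_to_grasp is the distance from the TCP to the grasp point, in mm); z points along the fingers, y is the direction in which the jaws open and shut (so a half turn about z gives the same grasp; the last joint's range is limited). The gripper opens to 92 mm and grips with 3 to 60 N. Pads are 20 mm wide; open, the fingers measure 128 mm over their backs; the gripper's body (75 mm by 189 mm) begins 69 mm behind the grasp point.
Start: joints at [1.305, 0.468, -0.012, 1.603, 0.006, 1.071, -0.056], TCP at [143.582, -633.951, 214.592] pointing down, gripper open.
Joint ranges: [-2.53, 2.53], [-0.31, 2.02], [-1.57, 1.55], [0.28, 2.44], [-1.29, 4.43], [0.15, 1.84], [-2.92, 2.92]. Speed limits (rad/s): [2.57, 2.57, 3.14, 3.14, 3.14, 3.14, 3.14].

## Interface

Orientations are given as a unit quaternion [x, y, z, w].
In Python, from cell import get_obs, optics, env gives the robot as it stands.
- The arm moves only by the tool servo_tool, never from a script. Its argument "moves" is a list of rows, each a list of 4 numbers: the shift along the tool's x, y, z in cm, then the turn about the tool's z in rad. In form: [[dx, dy, dz, turn], ...]. A call has 1 to 10 rows; each row shifts and turns the commanded pose from where the row before left it, along the tool's axes as they then stand; what a row does not reach is not made up. A row lasts 1/8 s, in which the tool goes at most 62.5 mm and 10.7 degrees, less where a joint would pass 70% of its speed; a pose out of reach is approached as far as the arm can. A call with a gripper value outside its range is refused whole. "jaw" is the closure, from 0 (fully open) to 1 (shut), set as the call begins (left out, the last holds). The fingers move at their own pace and stop on an object; "squeeze" is the grip in N (left out, the last holds). Time passes only in rows, so rows that do not move let the fingers close. It gives the time, the measured TCP pose, the force and the opening at its end, in the units of the state.
- get_obs(): the state, without advancing time (a new reading comes with each control period).
- optics.capture(name): name is "scene" or "top"; returns the picture (384x512x3 uint8, blue, green, red); there is no depth.
- optics.get_calibration(name): a dict with "fx", "fy", "cx", "cy" (pixels), "k1" (the pictures are not rectified: a ray, as slopes to the right and down, at radius r is drawn at 1 + k1 r^2 times it, then the intrinsics apply), "camera_from_world" (4x4, takes a point from world to camera coordinates). Camera axes: x right, y up, looking along -z (the intrinsics and any distortion apply to the point x, -y, -z); pixel columns grow to the right and rows downward; lengths in mm; the calibration is good to about 2 mm. A picture is of the moment at which its call begins. get_calibration takes no time and is no camera call.
- env.sign_off(): hands the job in, once; it reports no verdict.
The state is a dict: "t": time; "joints": joint angles; "qvel": joint speeds; "joint_torque": joint torques, N m; "ee_pos": TCP position; "tcp_rot": TCP orientation; "ft_force": force on the tool from outside, world axes, zero at the start; "ft_torque": the same for the moment, N m; "grip_width": opening from 0.0 (shut) to 1.0 (fully open).
Only numpy, scipy, OpenCV 4.12 (cv2) and the standard library are available. Lean on these libraries where they do the work, as an engineer would, in place of code of your own. Each camera call takes 0.05 s, during which the arm holds its last target.

## Working session

There is one attempt and no reset: what is moved stays moved. The work goes in short steps, Python scripts to look and compute and a tool call to move; the robot and the scene stay as the last step left them, time stands still between calls to the robot, and variables do not carry over. Pictures are saved under pics/ and viewed, and the job is handed in when it is done.

Besides the shell and the picture viewer there is one more tool, called as a command line: name --pt "numbers of a row" for each row, then --argument value for the rest. servo_tool: Moves the arm, as the interface text tells. Its arguments: {"type":"object","properties":{"moves":{"type":"array","items":{"type":"array","items":{"type":"number"}}},"jaw":{"type":"number"},"squeeze":{"type":"number"}},"required":["moves"]}

```bash
ls; mkdir -p pics; python3 - <<'E'
from cell import get_obs, optics, env
import cv2,numpy as np
print(get_obs())
for n in("scene","top"):
    im=optics.capture(n); cv2.imwrite(f"pics/{n}0.png",im)
    c=optics.get_calibration(n); print(n,c)
E
```

```text
pics
{'t': 0.0, 'joints': array([ 1.30498842,  0.46833575, -0.01160288,  1.60358052,  0.00600611,
        1.07140878, -0.05631328]), 'qvel': array([-1.61701392e-03,  9.07961839e-05, -7.78372072e-05,  1.35629542e-03,
        1.69038777e-03, -1.89884826e-04, -2.33584276e-03]), 'joint_torque': array([-7.47489285e-04, -5.20579290e+01, -1.26986121e-02, -2.43745118e+01,
       -5.65367157e-02,  1.71834952e-02,  1.81418586e-04]), 'ee_pos': array([ 143.43621455, -633.40010744,  213.68507358]), 'tcp_rot': array([ 9.93804776e-01,  1.11136608e-01, -1.56590504e-04, -8.34456930e-04]), 'ft_force': array([-0.20833594, -0.85266719,  0.80565031]), 'ft_torque': array([ 0.03458272,  0.00480465, -0.08429015]), 'grip_width': 0.9986149333786142}
scene {'fx': 452.3018274214401, 'fy': 452.3018274214401, 'cx': 253.12646635850263, 'cy': 191.18933438421442, 'k1': -0.08198600533705985, 'camera_from_world': array([[ 7.87280029e-01,  6.16572671e-01, -5.31957396e-03,
        -4.28348051e+02],
       [-5.29981084e-01,  6.81073232e-01,  5.05231931e-01,
         1.97570574e+02],
       [ 3.15135220e-01, -3.94939735e-01,  8.62967206e-01,
        -1.69038778e+03],
       [ 0.00000000e+00,  0.00000000e+00,  0.00000000e+00,
         1.00000000e+00]])}
top {'fx': 353.92394491584844, 'fy': 353.92394491584844, 'cx': 253.47228844870224, 'cy': 187.400657980086, 'k1': -0.00784013194399365, 'camera_from_world': array([[ 1.80835651e-02, -9.99810137e-01,  7.25776759e-03,
        -2.49576400e+01],
       [ 9.86113218e-01,  1.90334439e-02,  1.64980146e-01,
        -5.58506108e+02],
       [-1.65086963e-01,  4.17355134e-03,  9.86270184e-01,
        -1.21871812e+03],
       [ 0.00000000e+00,  0.00000000e+00,  0.00000000e+00,
         1.00000000e+00]])}
```

View pics/scene0.png

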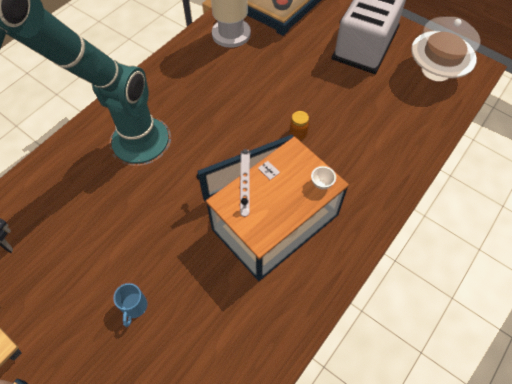

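View pics/top0.png

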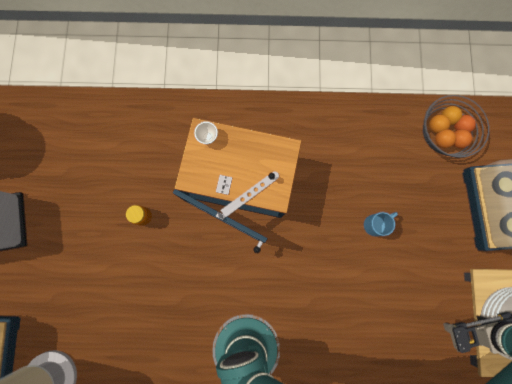

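```bash
python3 - <<'E'
import cv2
im=cv2.imread("pics/top0.png")
cv2.imwrite("pics/top0z.png",cv2.resize(im[60:260,180:400],None,fx=3.6,fy=3,interpolation=cv2.INTER_CUBIC))
im=cv2.imread("pics/scene0.png")
cv2.imwrite("pics/scene0z.png",cv2.resize(im[90:240,200:400],None,fx=4,fy=4,interpolation=cv2.INTER_CUBIC))
E
```

```text
(no output)
```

View pics/top0z.png

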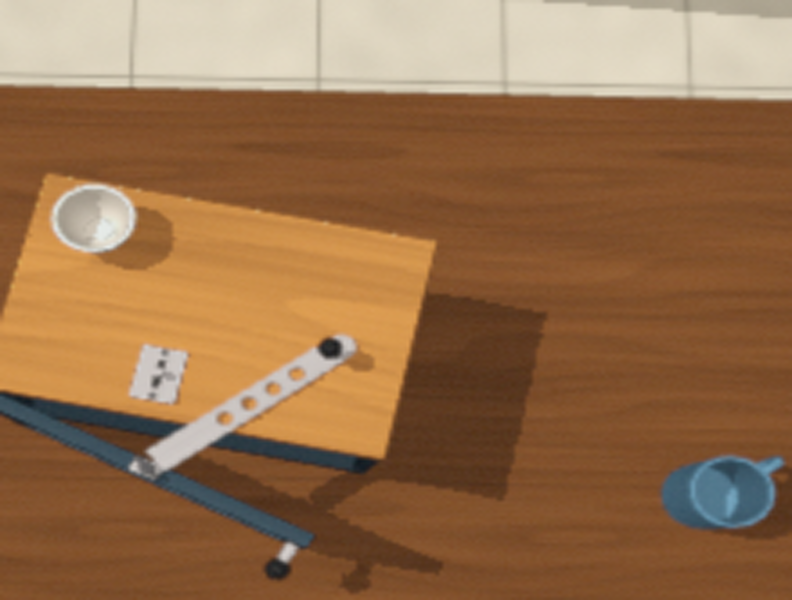

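View pics/scene0z.png

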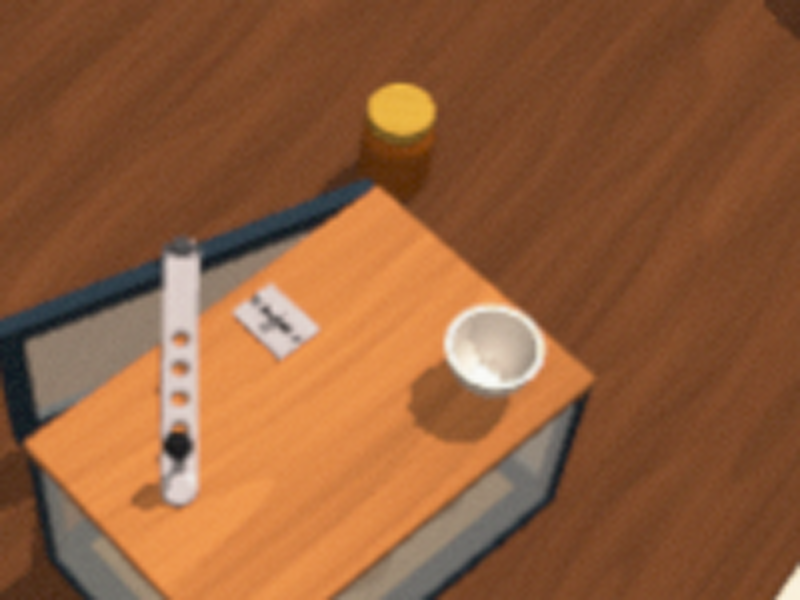

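```bash
cat > h.py <<'E'
import numpy as np
from cell import optics
C={n:optics.get_calibration(n) for n in("scene","top")}
def proj(n,P):
    c=C[n];P=np.atleast_2d(P);M=c["camera_from_world"]
    q=P@M[:3,:3].T+M[:3,3]
    u=q[:,0]/-q[:,2];v=-q[:,1]/-q[:,2]
    f=1+c["k1"]*(u*u+v*v)
    return np.stack([c["fx"]*u*f+c["cx"],c["fy"]*v*f+c["cy"]],1)
def ray(n,px,z):
    c=C[n];M=c["camera_from_world"]
    d=(np.array(px,float)-[c["cx"],c["cy"]])/[c["fx"],c["fy"]];s=d.copy()
    for _ in range(20): s=d/(1+c["k1"]*(s@s))
    w=M[:3,:3].T@np.array([s[0],-s[1],-1]);o=-M[:3,:3].T@M[:3,3]
    return o+w*(z-o[2])/w[2]
def cab(p,L):
    L=np.atleast_2d(np.array(L,float));c,s=np.cos(p[2]),np.sin(p[2])
    return np.stack([p[0]+c*L[:,0]-s*L[:,1],p[1]+s*L[:,0]+c*L[:,1],L[:,2]],1)
E
python3 - <<'E'
from h import *
from scipy.optimize import least_squares
obs=[("top",(193.1,118.3),(120,180,200)),("top",(301.1,140.3),(120,-180,200)),("top",(286.9,213.3),(-120,-180,200)),
("scene",(294,136.5),(-120,180,200)),("scene",(348.2,185),(120,180,200)),("scene",(207,200),(-120,-180,200))]
def r(p): return np.concatenate([(proj(n,cab(p,L))[0]-px) for n,px,L in obs])
s=least_squares(r,[600,0,0]);p=s.x;print(p,np.round(s.fun.reshape(-1,2),1))
def z(n,px): return (180+px[0]/3.6,60+px[1]/3) if n=="top" else (200+px[0]/4,90+px[1]/4)
def show(nm,n,px,h):
    P=ray(n,z(n,px),h);c,s_=np.cos(p[2]),np.sin(p[2]);d=P[:2]-p[:2]
    print(nm,n,np.round(P,1),"cab",np.round([c*d[0]+s_*d[1],-s_*d[0]+c*d[1]],1))
show("knob","top",(331,348),244);show("knob","scene",(178,445),244)
show("pivot","top",(146,467),209);show("pivot","scene",(181,246),209)
for q in[(146,346),(187,351),(175,404),(130,398)]: show("platec","top",q,204)
for q in[(268,283),(320,328),(282,358),(233,313)]: show("platec","scene",q,204)
for a,q in enumerate([(225,418),(249,403),(273,388),(297,373)]): show("hole%d"%a,"top",q,209)
for a,q in enumerate([(181,339),(181,367),(180,398)]): show("hole%d"%a,"scene",q,209)
E
python3 - <<'E'
import cv2
im=cv2.imread("pics/top0.png")
cv2.imwrite("pics/pt.png",cv2.resize(im[170:198,208:248],None,fx=16,fy=16,interpolation=cv2.INTER_CUBIC))
im=cv2.imread("pics/scene0.png")
cv2.imwrite("pics/ps.png",cv2.resize(im[155:185,252:288],None,fx=16,fy=16,interpolation=cv2.INTER_CUBIC))
E
```

```text
[ 6.09641309e+02  3.41247627e+01 -1.99482346e-01] [[-0.2 -2. ]
 [ 0.7 -0.6]
 [-0.1 -0.8]
 [-0.1 -1.1]
 [ 0.4 -1. ]
 [-2.6 -0.7]]
knob top [561.9 -68.9 244. ] cab [ -26.4 -110.5]
knob scene [569.4 -69.6 244. ] cab [ -18.9 -109.6]
pivot top [441.9  85.5 209. ] cab [-174.6   17.1]
pivot scene [448.3  84.5 209. ] cab [-168.1   17.4]
platec top [568.9  90.2 204. ] cab [-51.   46.9]
platec top [564.3  54.3 204. ] cab [-48.5  10.8]
platec top [508.1  63.1 204. ] cab [-105.3    8.3]
platec top [513.6 102.2 204. ] cab [-107.6   47.7]
platec scene [520.5 101.1 204. ] cab [-100.6   47.9]
platec scene [576.4  92.5 204. ] cab [-44.1  50.6]
platec scene [569.8  53.4 204. ] cab [-42.9  11. ]
platec scene [516.1  62.7 204. ] cab [-97.3   9.5]
hole0 top [493.6  19.4 209. ] cab [-110.8  -37.4]
hole1 top [509.6  -0.9 209. ] cab [-91.1 -54.1]
hole2 top [525.7 -21.3 209. ] cab [-71.3 -70.9]
hole3 top [541.9 -41.8 209. ] cab [-51.4 -87.8]
hole0 scene [501.6  17.7 209. ] cab [-102.7  -37.5]
hole1 scene [517.   -1.6 209. ] cab [-83.8 -53.4]
hole2 scene [533.1 -23.  209. ] cab [-63.7 -71.2]
```

View pics/pt.png

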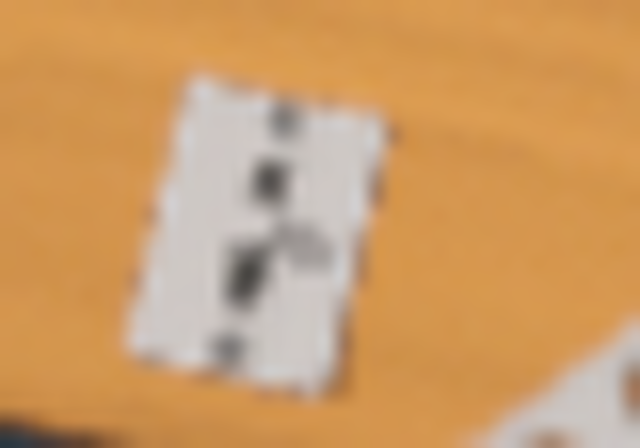

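View pics/ps.png

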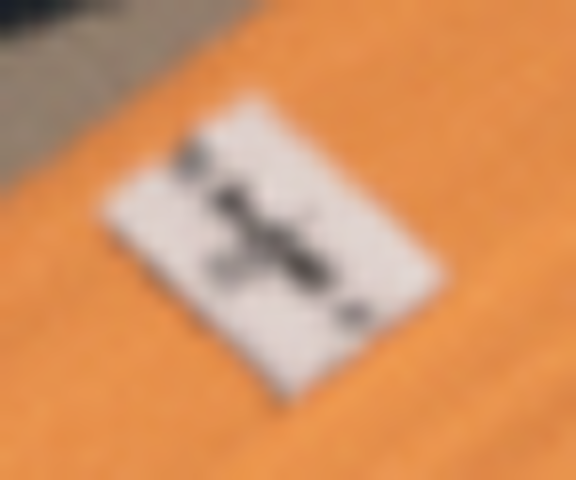

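```bash
python3 - <<'E'
from h import *
p=[609.64,34.12,-.1995]
for n,o in(("top",(208,170)),("scene",(252,155))):
    f=lambda L:np.round((proj(n,cab(p,L))+0.5-o)*16-.5).astype(int).tolist()
    print(n,"corners",f([(-75+a,30+b,204) for a,b in((28,20),(28,-20),(-28,-20),(-28,20),(0,0),(14,0),(-14,0))]))
    for s in(-9,-5,0,5,9): print(s,f([(-75+s,30,204),(-75+s,30,218),(-80+s,30,218),(-70+s,30,218),(-80+s,30,204),(-70+s,30,204)]))
E
```

```text
top corners [[198, 70], [396, 113], [331, 389], [131, 345], [264, 229], [280, 160], [248, 298]]
-9 [[254, 273], [248, 261], [242, 286], [254, 236], [248, 298], [259, 248]]
-5 [[258, 253], [253, 241], [247, 266], [259, 216], [252, 278], [264, 229]]
0 [[264, 229], [259, 216], [253, 241], [265, 191], [258, 253], [270, 204]]
5 [[270, 204], [265, 191], [259, 216], [271, 166], [264, 229], [276, 180]]
9 [[275, 184], [269, 171], [263, 196], [275, 146], [269, 209], [280, 160]]
scene corners [[443, 272], [285, 388], [90, 199], [247, 86], [266, 235], [315, 282], [217, 189]]
-9 [[235, 205], [236, 164], [219, 148], [254, 181], [217, 189], [252, 222]]
-5 [[248, 219], [250, 178], [233, 161], [268, 195], [231, 202], [266, 235]]
0 [[266, 235], [268, 195], [250, 178], [285, 211], [248, 219], [283, 252]]
5 [[283, 252], [285, 211], [268, 195], [303, 228], [266, 235], [301, 269]]
9 [[297, 265], [299, 225], [282, 208], [317, 242], [280, 249], [315, 282]]
```

servo_tool --pt "0 0 -4.5 0" --pt "2 -1.7 -4.5 0" --pt "4 -3.4 0 0" --pt "4 -3.4 0 0" --pt "4 -3.4 0 0" --pt "4 -3.4 0 0" --pt "4 -3.4 0 0" --pt "4 -3.4 0 0" --pt "4 -3.4 0 0" --pt "4 -3.4 0 0" --jaw 0.3 --squeeze 12

```text
t: 1.35
ee_pos: [411.9, -275.5, 304.4]
tcp_rot: [0.994, 0.111, -0.0, 0.0]
ft_force: [-0.0, -0.8, -0.1]
grip_width: 0.701
```

servo_tool --pt "4.4 -3.8 0 0" --pt "4.4 -3.8 0 0" --pt "4.4 -3.8 0 0" --pt "4.4 -3.8 0 0" --pt "0 0 0 0.18" --pt "0 0 0 0.18" --pt "0 0 0 0.18" --pt "0 0 0 0.18" --pt "0 0 0 0.18" --pt "0 0 0 0.18"

```text
t: 2.6
ee_pos: [549.1, -89.8, 304.1]
tcp_rot: [0.908, -0.418, -0.0, 0.0]
ft_force: [1.0, 0.0, -0.7]
grip_width: 0.701
```

```bash
python3 - <<'E'
from h import *
from cell import get_obs
import cv2
o=get_obs();print(o["ee_pos"],o["tcp_rot"],o["grip_width"])
for n in("scene","top"):
    im=optics.capture(n);p=proj(n,o["ee_pos"])[0];print(n,p);k=proj(n,[565.6,-69.2,244])[0];print(k)
    x,y=(k-[65,50]).astype(int)
    x=max(x,0);y=max(y,0)
    cv2.imwrite(f"pics/{n}1.png",cv2.resize(im[y:y+100,x:x+130],None,fx=6,fy=6,interpolation=cv2.INTER_CUBIC));print(x,y)
E
```

```text
[549.12197646 -89.83515769 304.10370839] [ 9.08294081e-01 -4.18331961e-01 -4.62697321e-04  1.35838585e-04] 0.7006862382126217
scene [233.45523397 191.55837372]
[243.53370087 200.43183172]
178 150
top [280.45722909 176.37801415]
[272.04027546 174.79344564]
207 124
```

View pics/scene1.png

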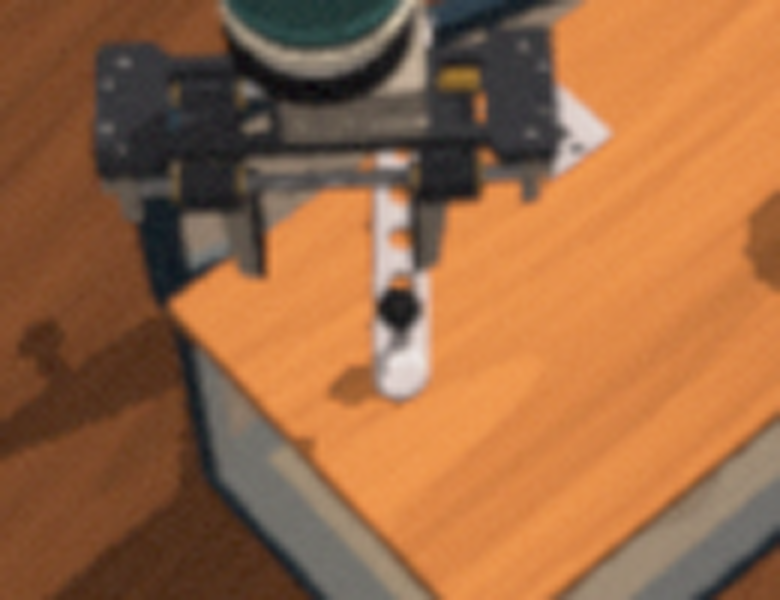

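View pics/top1.png

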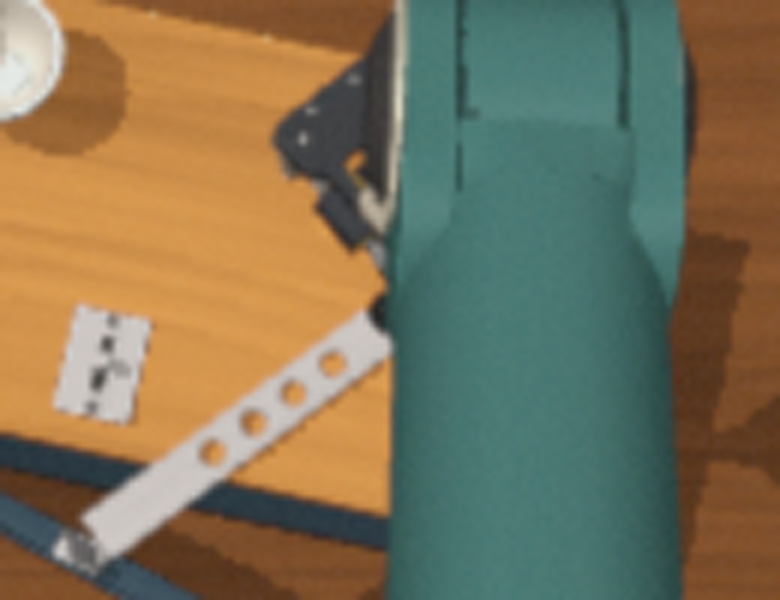

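servo_tool --pt "-0.5 -2.6 0 0.04" --pt "0 0 2 0" --pt "0 0 2 0" --pt "0 0 2 0" --pt "0 0 1.0 0" --pt "0 0 0.8 0" --pt "0 0 0 0"

```text
t: 3.58
ee_pos: [565.7, -69.1, 226.4]
tcp_rot: [0.901, -0.433, -0.0, 0.0]
ft_force: [-0.7, -0.5, 0.1]
grip_width: 0.698
```

```bash
python3 - <<'E'
from h import *
from cell import get_obs
import cv2
o=get_obs();print(o["ee_pos"],o["tcp_rot"],o["grip_width"],o["ft_force"])
im=optics.capture("scene")
cv2.imwrite("pics/s2.png",cv2.resize(im[150:250,178:308],None,fx=6,fy=6,interpolation=cv2.INTER_CUBIC))
E
```

```text
[565.71646376 -69.1165545  226.35428358] [ 9.01173871e-01 -4.33457713e-01 -2.41028115e-04  8.55295931e-05] 0.6979078108888939 [-0.67398644 -0.51855578  0.11919314]
```

View pics/s2.png

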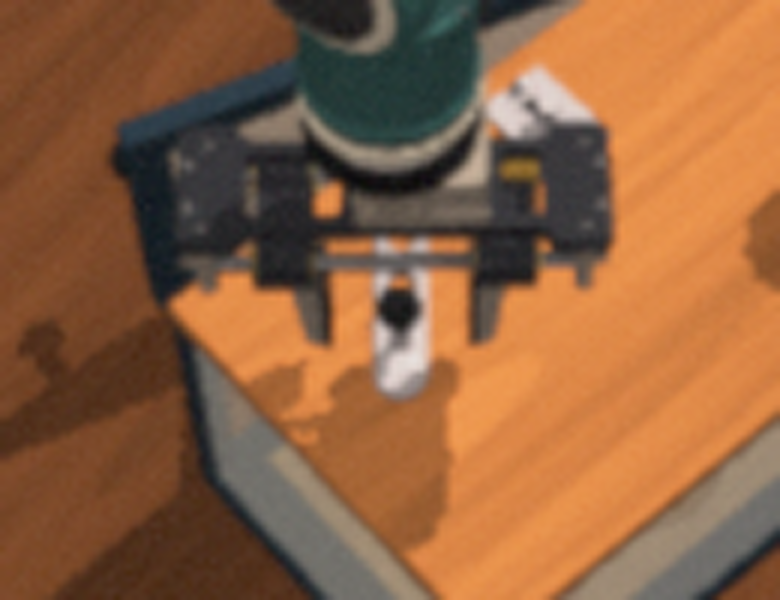

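servo_tool --pt "0 0 0 0" --pt "0 0 0 0" --pt "0 0 0 0" --pt "0 0 0 0" --pt "0 0 0 0" --jaw 1 --squeeze 15

```text
t: 4.25
ee_pos: [565.8, -69.1, 226.6]
tcp_rot: [0.901, -0.434, 0.0, 0.0]
ft_force: [0.1, 0.3, 0.4]
grip_width: 0.225
```

```bash
python3 - <<'E'
from h import *
from cell import get_obs
import cv2
o=get_obs();print(o["ee_pos"],o["grip_width"],o["ft_force"],o["ft_torque"])
im=optics.capture("scene")
cv2.imwrite("pics/s3.png",cv2.resize(im[150:250,178:308],None,fx=6,fy=6,interpolation=cv2.INTER_CUBIC))
E
```

```text
[565.83512771 -69.11771504 226.60148728] 0.2249836706621709 [0.0859091  0.27774999 0.35727675] [ 0.05557787 -0.04074343 -0.00284244]
```

View pics/s3.png

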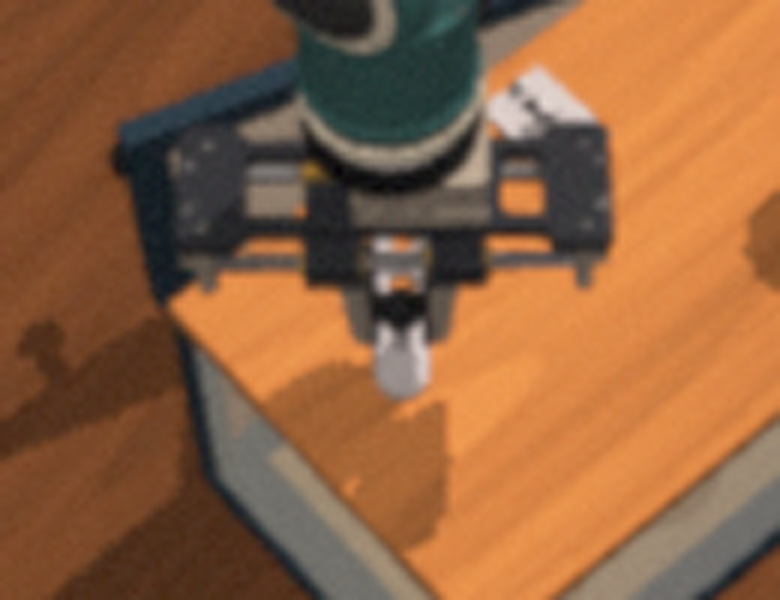

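```bash
cat >> h.py <<'E'
from scipy.optimize import brentq
P0=[609.64,34.12,-.1995]
def pivot(th): return np.array([-121-160*np.sin(th)-8*np.cos(th),170-160*np.cos(th)+8*np.sin(th)])
def th_for(s): return brentq(lambda t:np.hypot(*(pivot(t)-[-75+s,30]))-136,0.1,1.1)
def knob(th,ang,a):  # cab ang, tilt -> world
    r=195*np.cos(a)-40*np.sin(a);z=204+195*np.sin(a)+40*np.cos(a)
    q=pivot(th)+r*np.array([np.cos(ang),np.sin(ang)])
    return cab(P0,[q[0],q[1],z])[0]
def ang_to(th,s): d=np.array([-75+s,30])-pivot(th);return np.arctan2(d[1],d[0])
def tl(yaw,d): # world delta->tool cm
    return np.array([np.cos(yaw)*d[0]+np.sin(yaw)*d[1],np.sin(yaw)*d[0]-np.cos(yaw)*d[1],-d[2]])/10
E
python3 - <<'E'
from h import *
th0=.268;d=np.array([-22.6,-110])-pivot(th0);a0=np.arctan2(d[1],d[0]);print(pivot(th0),np.hypot(*d),a0)
pts=[(th0,a0,0),(th0,a0,.1),(th0,a0,.22)]
for s in(-9,0,9):
    t=th_for(s);print(s,t,ang_to(t,s),ang_to(t,s)+P0[2],knob(t,ang_to(t,s),.22),knob(t,ang_to(t,s),0))
t=th_for(0);a1=ang_to(t,0)
N=8
for i in range(1,N+1):pts.append((th0+(t-th0)*i/N,a0+(a1-a0)*i/N,.22))
yaw=np.arctan2(-2*.901*.434,2*.901**2-1);print("yaw",yaw,a0+P0[2])
pv=None
for q in pts:
    k=knob(*q)
    if pv is not None:
        y2=q[1]+P0[2]; print(np.round(k,1),np.round(tl(yaw,k-pv),2),"turn",round(-(y2-yaw),3)); yaw=y2
    pv=k
E
```

```text
[-171.08295749   17.83003789] 195.92781132314084 -0.7107922369200572
-9 0.6108684192476131 -0.09961021113118834 -0.29911021113118835 [576.79888244  66.74367784 285.59067447] [589.63179645  62.78650013 244.        ]
0 0.5451059794147929 -0.053971011284343576 -0.2534710112843436 [586.18767579  66.96082716 285.59067447] [599.18776678  63.59325063 244.        ]
9 0.480055917558873 -0.013085477954152557 -0.21258547795415256 [595.43939438  66.98991559 285.59067447] [608.56626804  64.15652092 244.        ]
yaw -0.8976576320318956 -0.9102922369200572
[562.1 -64.6 263.3] [-0.5  -0.01 -1.93] turn 0.013
[556.9 -57.9 285.6] [-0.85 -0.   -2.23] turn -0.0
[563.5 -45.4 285.6] [-0.58 -1.29 -0.  ] turn -0.082
[569.4 -31.9 285.6] [-0.6  -1.35 -0.  ] turn -0.082
[574.5 -17.4 285.6] [-0.61 -1.41 -0.  ] turn -0.082
[578.7  -2.  285.6] [-0.62 -1.48 -0.  ] turn -0.082
[582.   14.2 285.6] [-0.61 -1.54 -0.  ] turn -0.082
[584.4  31.2 285.6] [-0.6 -1.6 -0. ] turn -0.082
[585.8  48.8 285.6] [-0.59 -1.67 -0.  ] turn -0.082
[586.2  67.  285.6] [-0.56 -1.73 -0.  ] turn -0.082
```

servo_tool --pt "-0.25 0 -1 0" --pt "-0.25 0 -1 0" --pt "-0.4 0 -1.1 0" --pt "-0.45 0 -1.1 0" --pt "0 0 0 0"

```text
t: 4.92
ee_pos: [557.8, -58.0, 269.9]
tcp_rot: [0.901, -0.433, 0.001, -0.0]
ft_force: [1.3, -0.8, -1.4]
grip_width: 0.227
```

```bash
cat > look.py <<'E'
import sys,cv2
from h import *
from cell import get_obs
o=get_obs();print(o["t"],o["ee_pos"],o["grip_width"],o["ft_force"])
for a in sys.argv[2:]:
    n,x,y,w,h=a.split(",");x,y,w,h=map(int,(x,y,w,h))
    f=min(800/w,600/h)
    cv2.imwrite(f"pics/{sys.argv[1]}{n}.png",cv2.resize(optics.capture(n)[y:y+h,x:x+w],None,fx=f,fy=f,interpolation=cv2.INTER_CUBIC))
E
python3 look.py a scene,178,130,130,98
```

```text
4.925 [557.83994922 -58.04130984 269.92770931] 0.2273185388192296 [ 1.26985328 -0.76330579 -1.44090022]
```

View pics/ascene.png

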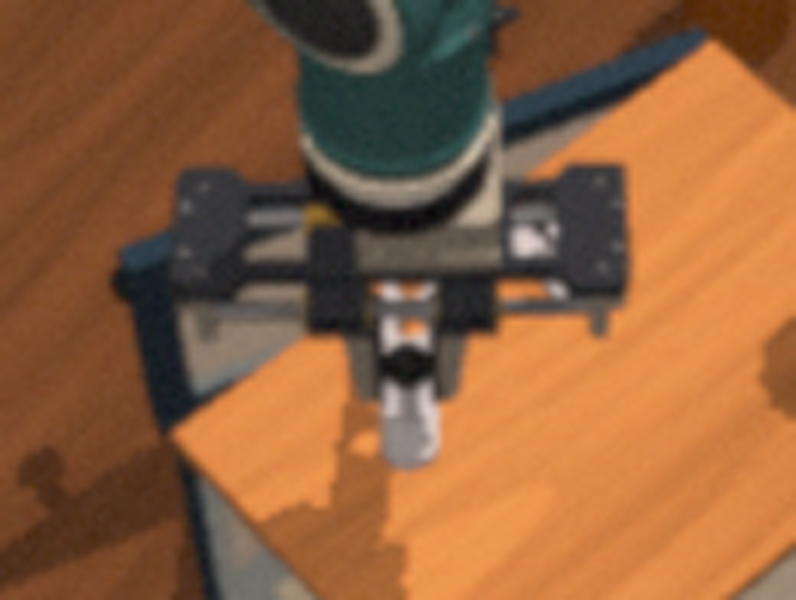

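servo_tool --pt "-0.6 -1.3 0 -0.08" --pt "-0.6 -1.35 0 -0.08" --pt "-0.6 -1.4 0 -0.08" --pt "-0.6 -1.5 0 -0.08" --pt "-0.6 -1.55 0 -0.08" --pt "-0.6 -1.6 0 -0.08" --pt "-0.6 -1.65 0 -0.08" --pt "-0.55 -1.75 0 -0.08" --pt "0 0 0 0"

```text
t: 6.1
ee_pos: [585.8, 68.4, 267.9]
tcp_rot: [0.992, -0.127, -0.001, -0.0]
ft_force: [-0.8, 0.3, -2.5]
grip_width: 0.223
```

```bash
python3 look.py b scene,170,110,200,150 top,160,100,160,120
```

```text
6.1 [585.76616428  68.42447888 267.91602505] 0.22277539555997472 [-0.76789896  0.25609529 -2.51840367]
```

View pics/bscene.png

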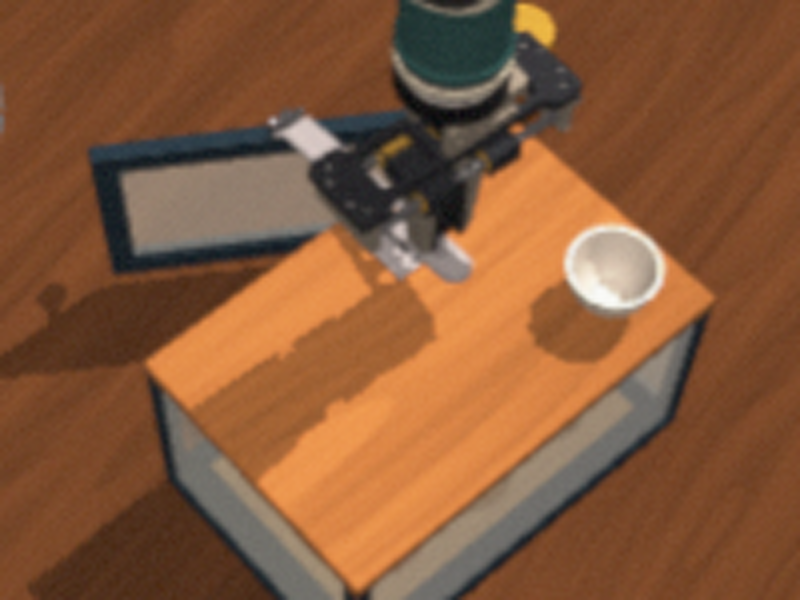

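View pics/btop.png

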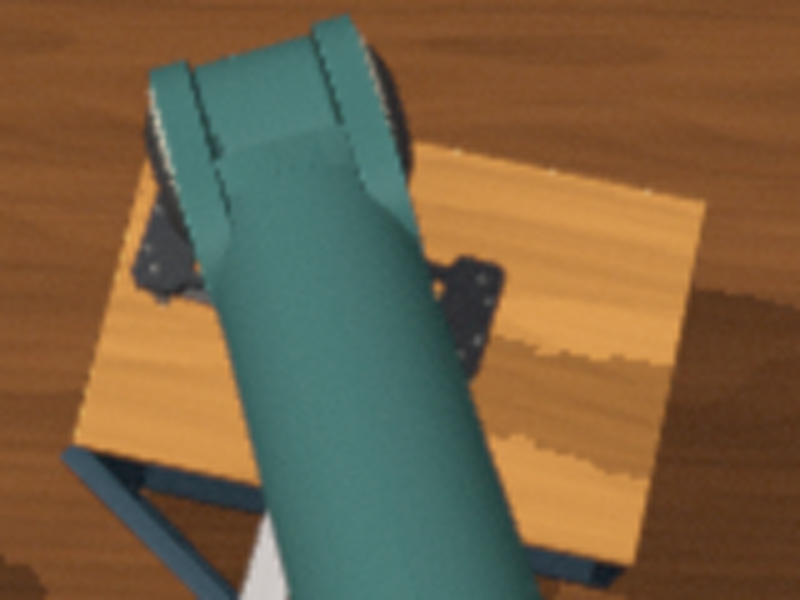

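```bash
python3 - <<'E'
from h import *
# bias reference: pivot initially seen (245.25,151.5)
q0=pivot(.268);print(proj("scene",cab(P0,[q0[0],q0[1],209])))
for t in(.48,.5,.52,.545,.57,.6,.63):
    q=pivot(t);print(t,proj("scene",cab(P0,[q[0],q[1],209])))
# door free-end corner along rail ~? seen (92,150)/4 -> (193,147.5)
E
```

```text
[[244.74579403 150.83453971]]
0.48 [[241.83417951 142.38512235]]
0.5 [[241.67803326 141.57546653]]
0.52 [[241.54238615 140.76507847]]
0.545 [[241.40162942 139.75157329]]
0.57 [[241.29282784 138.73809562]]
0.6 [[241.20434638 137.5228641 ]]
0.63 [[241.16161823 136.30969843]]
```

servo_tool --pt "0.2 0.12 0.6 0" --pt "0.25 0 0.6 0" --pt "0.25 0 0.5 0" --pt "0.1 0 0.2 0" --pt "0 0 0 0" --pt "0 0 0 0"

```text
t: 6.95
ee_pos: [594.1, 63.7, 249.6]
tcp_rot: [0.992, -0.128, 0.0, 0.0]
ft_force: [0.8, 1.2, -2.6]
grip_width: 0.224
```

```bash
python3 look.py c scene,220,120,100,75; python3 - <<'E'
from h import *
for a in(0.11,.05,0): print(a,knob(.545,-.054,a))
E
```

```text
6.95 [594.1164782   63.69086567 249.63533924] 0.22421428725217188 [ 0.80693819  1.20550759 -2.58722445]
0.11 [593.8065557   64.9725079  265.16501258]
0.05 [597.02705916  64.13816089 253.69594842]
0 [599.19824445  63.57566439 244.        ]
```

View pics/cscene.png

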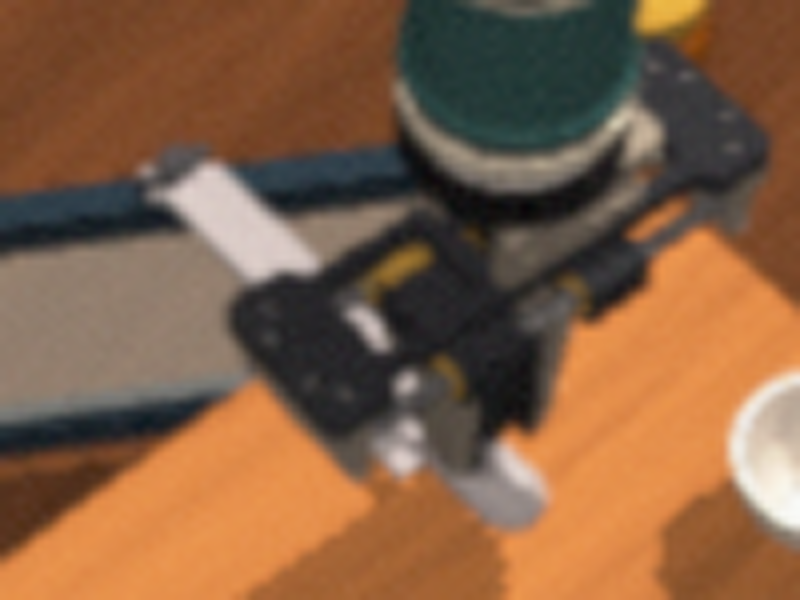

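servo_tool --pt "0 -0.1 0.1 0" --pt "0.03 0 0.1 0" --pt "0.03 0 0.1 0" --pt "0.03 0 0.1 0" --pt "0 0 0 0"

```text
t: 7.62
ee_pos: [595.3, 64.3, 245.5]
tcp_rot: [0.992, -0.128, 0.0, 0.0]
ft_force: [1.3, 0.1, -0.9]
grip_width: 0.222
```

servo_tool --pt "0.02 0 0.1 0" --pt "0.02 0 0.1 0" --pt "0 0 0 0"

```text
t: 8.0
ee_pos: [595.7, 64.3, 243.6]
tcp_rot: [0.992, -0.128, 0.0, -0.0]
ft_force: [1.2, 0.0, -1.0]
grip_width: 0.226
```

servo_tool --pt "0.02 0 0.1 0" --pt "0.02 0 0.1 0" --pt "0 0 0 0"

```text
t: 8.38
ee_pos: [596.0, 64.2, 241.5]
tcp_rot: [0.992, -0.128, 0.0, -0.0]
ft_force: [3.0, 0.4, -0.4]
grip_width: 0.225
```

```bash
python3 look.py d scene,220,120,100,75;  python3 - <<'E'
from cell import get_obs
o=get_obs();print(o["ft_force"],o["ft_torque"])
E
```

```text
8.375 [596.03697665  64.19016975 241.5452786 ] 0.22496070391148268 [ 2.9812114   0.44604078 -0.37419615]
[ 2.69770677 -0.18906161 -0.44934946] [-0.02021467 -0.44521477  0.02417165]
```

View pics/dscene.png

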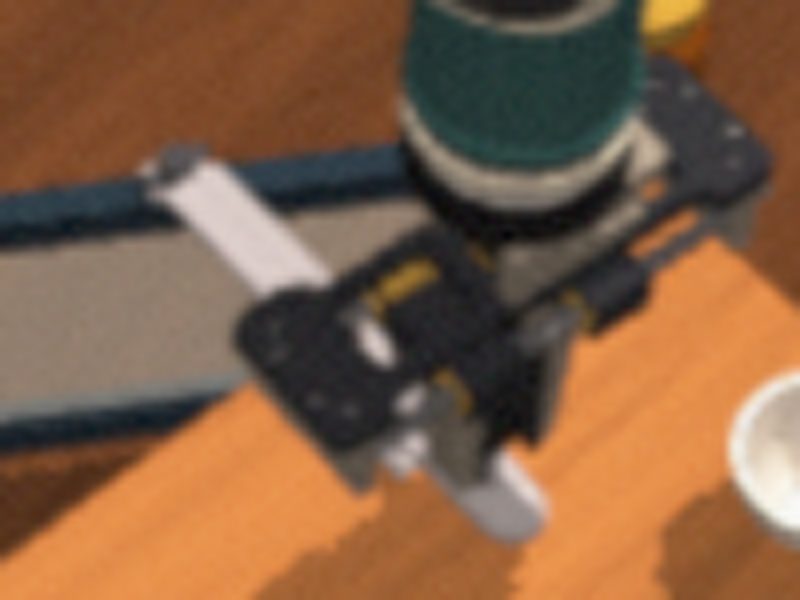

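servo_tool --pt "0.1 0 0 0" --pt "0 0 0 0"

```text
t: 8.68
ee_pos: [596.2, 64.1, 241.2]
tcp_rot: [0.992, -0.128, -0.001, 0.0]
ft_force: [-0.4, 0.3, -0.3]
grip_width: 0.224
```

servo_tool --pt "0.02 0 0.1 0" --pt "0.02 0 0.1 0" --pt "0 0 0 0"

```text
t: 9.05
ee_pos: [596.8, 63.9, 239.2]
tcp_rot: [0.992, -0.128, -0.0, 0.0]
ft_force: [-1.2, 0.8, -1.5]
grip_width: 0.229
```

servo_tool --pt "0.02 0 0.15 0" --pt "0.02 0 0.15 0" --pt "0 0 0 0"

```text
t: 9.43
ee_pos: [597.7, 63.7, 236.4]
tcp_rot: [0.992, -0.128, 0.0, 0.0]
ft_force: [-0.5, 0.3, -0.6]
grip_width: 0.227
```

servo_tool --pt "0.02 0 0.15 0" --pt "0.03 0 0.15 0" --pt "0.02 0 0.15 0" --pt "0 0 0 0"

```text
t: 9.93
ee_pos: [598.5, 63.5, 232.0]
tcp_rot: [0.992, -0.128, 0.0, 0.0]
ft_force: [1.2, -0.1, -0.7]
grip_width: 0.224
```

servo_tool --pt "0.02 0 0.15 0" --pt "0.02 0 0.15 0" --pt "0 0 0 0"

```text
t: 10.3
ee_pos: [598.9, 63.5, 230.9]
tcp_rot: [0.992, -0.128, 0.001, 0.0]
ft_force: [-3.3, -0.8, 8.6]
grip_width: 0.224
```

servo_tool --pt "0 0 -0.12 0" --pt "0 0 0 0"

```text
t: 10.55
ee_pos: [598.9, 63.4, 231.0]
tcp_rot: [0.992, -0.128, 0.0, 0.0]
ft_force: [-2.2, -1.2, 5.2]
grip_width: 0.225
```

```bash
python3 look.py e scene,220,120,100,75;  python3 - <<'E'
from cell import get_obs
o=get_obs();print(o["ft_force"],o["ft_torque"])
E
```

```text
10.55 [598.89181156  63.4348698  231.01564409] 0.22469162302108872 [-2.21980611 -1.19065868  5.16813761]
[-1.22784675 -0.31748407  5.60707277] [-0.09814416  0.42569898  0.02491517]
```

View pics/escene.png

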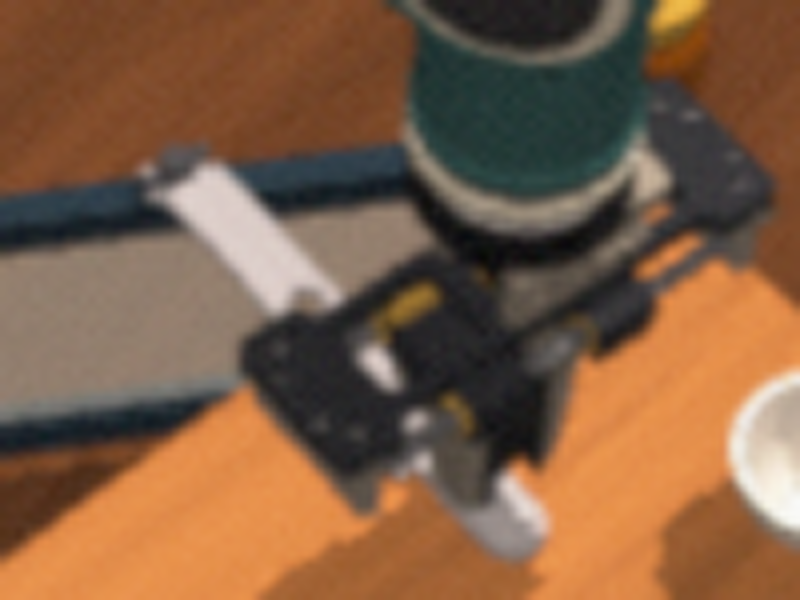

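servo_tool --pt "0 0 -0.12 0" --pt "0.1 0 0 0" --pt "0 0 0 0"

```text
t: 10.98
ee_pos: [598.9, 63.4, 231.1]
tcp_rot: [0.992, -0.128, -0.001, 0.0]
ft_force: [-2.8, -0.9, 1.2]
grip_width: 0.227
```

servo_tool --pt "0.1 0 0 0" --pt "0 0 0 0"

```text
t: 11.22
ee_pos: [600.3, 63.3, 231.2]
tcp_rot: [0.992, -0.128, -0.0, -0.0]
ft_force: [-2.0, 1.3, -0.1]
grip_width: 0.226
```

servo_tool --pt "0.1 0 0 0" --pt "0 0 0 0"

```text
t: 11.48
ee_pos: [601.8, 62.6, 231.2]
tcp_rot: [0.992, -0.128, 0.0, -0.0]
ft_force: [-1.8, 1.6, -1.3]
grip_width: 0.224
```

servo_tool --pt "0.1 0 0 0" --pt "0 0 0 0"

```text
t: 11.72
ee_pos: [601.9, 62.6, 231.1]
tcp_rot: [0.992, -0.128, -0.001, 0.0]
ft_force: [-5.2, 0.7, 0.0]
grip_width: 0.225
```

servo_tool --pt "0.1 0 0 0" --pt "0 0 0 0"

```text
t: 11.98
ee_pos: [602.1, 62.6, 231.1]
tcp_rot: [0.992, -0.128, -0.002, 0.0]
ft_force: [-6.9, 1.5, 1.5]
grip_width: 0.226
```

servo_tool --pt "-0.2 0 0 0" --pt "-0.2 0 0 0" --pt "0 0 0 0"

```text
t: 12.35
ee_pos: [600.6, 62.7, 231.9]
tcp_rot: [0.992, -0.129, 0.001, 0.0]
ft_force: [1.6, -0.1, -2.0]
grip_width: 0.224
```

servo_tool --pt "-0.1 0 0 0" --pt "0 0 0 0"

```text
t: 12.6
ee_pos: [598.9, 63.4, 231.6]
tcp_rot: [0.992, -0.128, 0.0, -0.0]
ft_force: [1.4, -1.0, -0.9]
grip_width: 0.225
```

servo_tool --pt "-0.1 0 0 0" --pt "0 0 0 0"

```text
t: 12.85
ee_pos: [598.0, 63.7, 231.6]
tcp_rot: [0.992, -0.128, 0.0, -0.0]
ft_force: [1.8, -0.7, -0.9]
grip_width: 0.222
```

servo_tool --pt "-0.1 0 0 0" --pt "0 0 0 0"

```text
t: 13.1
ee_pos: [597.8, 63.7, 231.8]
tcp_rot: [0.992, -0.128, 0.001, -0.0]
ft_force: [4.8, -1.6, -2.2]
grip_width: 0.224
```

servo_tool --pt "-0.1 0 0 0" --pt "0 0 0 0"

```text
t: 13.35
ee_pos: [597.7, 63.7, 232.0]
tcp_rot: [0.992, -0.129, 0.002, -0.0]
ft_force: [7.6, -2.1, -2.7]
grip_width: 0.224
```

servo_tool --pt "0.2 0 0 0" --pt "0.2 0 0 0" --pt "0 0 0.08 0" --pt "0 0 0.1 0" --pt "0 0 0 0"

```text
t: 13.98
ee_pos: [598.4, 63.7, 230.9]
tcp_rot: [0.992, -0.128, -0.001, 0.0]
ft_force: [-5.2, -0.7, 9.0]
grip_width: 0.226
```

servo_tool --pt "-0.05 0 -0.15 0" --pt "0 0 0 0"

```text
t: 14.22
ee_pos: [598.5, 63.7, 231.1]
tcp_rot: [0.992, -0.128, -0.001, 0.0]
ft_force: [-2.7, 1.1, 2.4]
grip_width: 0.225
```

servo_tool --pt "0 0 0 0" --pt "0 0 0 0" --pt "0 0 0 0" --pt "0 0 0 0" --jaw 0.3

```text
t: 14.72
ee_pos: [599.3, 63.3, 231.1]
tcp_rot: [0.992, -0.128, 0.0, 0.0]
ft_force: [-0.2, 0.4, -0.3]
grip_width: 0.637
```

servo_tool --pt "0 0 -2 0" --pt "0 0 -4 0" --pt "0 0 -4 0" --pt "0 0 -4 0" --pt "-4 0 -1 0" --pt "-5 0 0 0" --pt "-5 0 0 0" --pt "-5 0 0 0"

```text
t: 15.72
ee_pos: [413.9, 112.1, 381.2]
tcp_rot: [0.992, -0.128, 0.0, 0.0]
ft_force: [-0.8, -0.0, 0.3]
grip_width: 0.7
```

```bash
python3 look.py f scene,200,110,160,120 top,160,100,160,120
```

```text
15.725 [413.87657961 112.13403269 381.18103946] 0.7000272022199436 [-0.79810585 -0.02129522  0.28767907]
```

View pics/fscene.png

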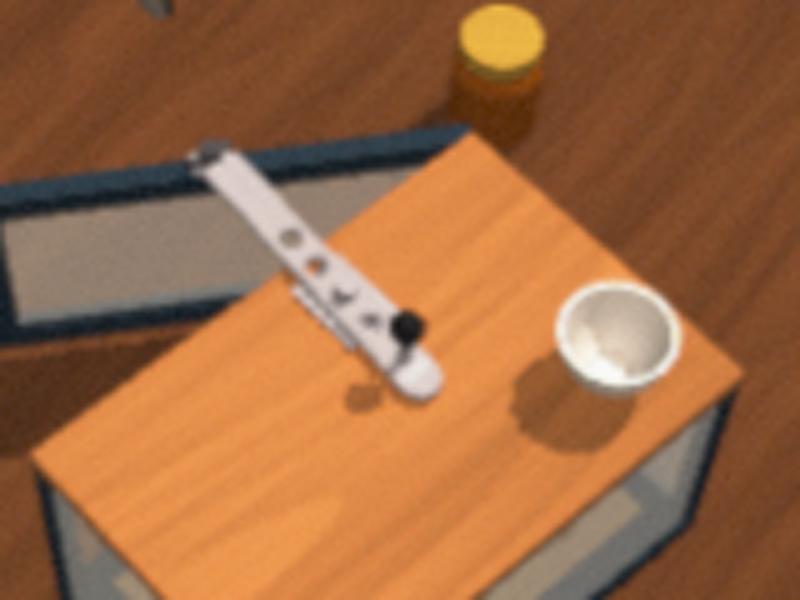

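View pics/ftop.png

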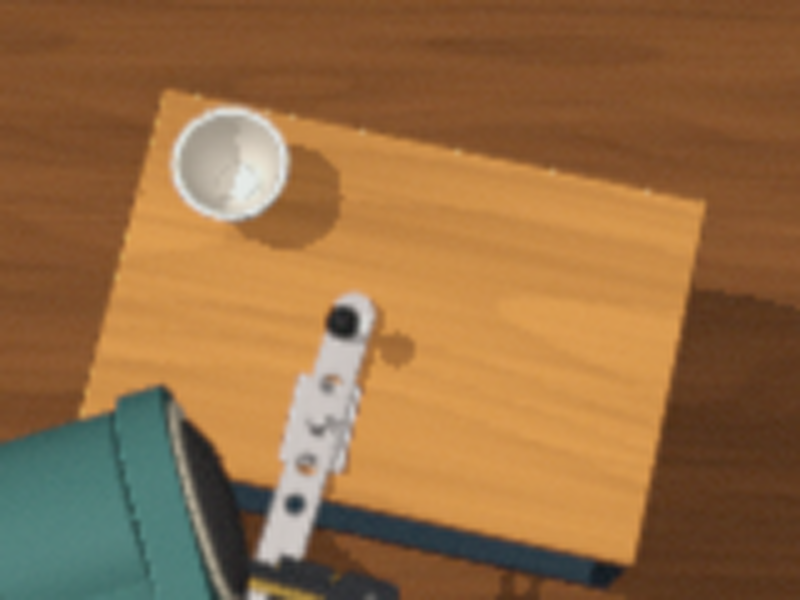

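```bash
python3 - <<'E'
from h import *
import cv2
def cen(im,u):
    x,y=np.round(u).astype(int);w=im[y-7:y+8,x-7:x+8].astype(float).max(2)
    m=np.clip(90-w,0,None)
    n,l,s,c=cv2.connectedComponentsWithStats((m>15).astype(np.uint8))
    k=1+np.argmin([np.hypot(*(c[i]-7))-.0*s[i,4] for i in range(1,n)])
    mm=m*(l==k);ys,xs=np.mgrid[:15,:15]
    return np.array([x-7+(mm*xs).sum()/mm.sum(),y-7+(mm*ys).sum()/mm.sum()]),s[k,4]
now={n:optics.capture(n) for n in("scene","top")}
i0={n:cv2.imread(f"pics/{n}0.png") for n in now}
for n in now:
  a,sa=cen(i0[n],{"scene":(244.5,201),"top":(272,176)}[n]);b,sb=cen(now[n],{"scene":(281.4,175.4),"top":(228.8,164.2)}[n])
  print(n,a,sa,b,sb)
  for za,zb in((240.3,244),(244,248.4),(240.3,248)):
    pa=proj(n,[565.8,-69.1,za])[0];pb=proj(n,[599.3,63.3,zb])[0]
    print(za,zb,"bias0",np.round(a-pa,2),"bias1",np.round(b-pb,2))
E
```

```text
scene [243.87988209 201.1871776 ] 28 [280.79003268 175.32598039] 26
240.3 244 bias0 [0.24 0.1 ] bias1 [-0.23  0.06]
244 248.4 bias0 [0.27 0.74] bias1 [-0.31  0.87]
240.3 248 bias0 [0.24 0.1 ] bias1 [-0.3  0.8]
top [271.27712032 175.81262327] 24 [228.19573643 164.07751938] 23
240.3 244 bias0 [-0.66  0.84] bias1 [-0.42  0.98]
244 248.4 bias0 [-0.73  1.08] bias1 [-0.33  1.31]
240.3 248 bias0 [-0.66  0.84] bias1 [-0.33  1.28]
```

servo_tool --pt "3.8 0 0 0" --pt "3.8 0 0 0" --pt "3.8 0 0 0" --pt "0 0.05 4 0" --pt "0 0 4 0" --pt "0 0 4 0" --pt "0 0 2 0" --pt "0 0 1 0" --pt "0 0 0 0" --jaw 1

```text
t: 17.05
ee_pos: [525.9, 81.9, 230.5]
tcp_rot: [0.992, -0.129, -0.001, -0.0]
ft_force: [0.4, -0.2, 0.3]
grip_width: 0.005
```

```bash
python3 look.py g scene,200,110,160,120
```

```text
17.05 [525.94659569  81.94472871 230.53723312] 0.005097552328812762 [ 0.35274148 -0.211977    0.33728312]
```

View pics/gscene.png

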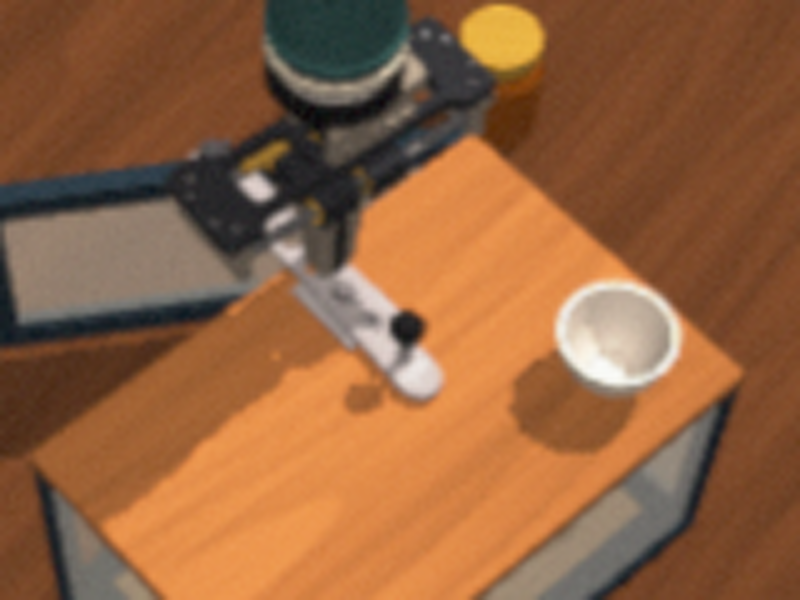

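servo_tool --pt "-0.3 0 0.8 0" --pt "0 0 0.8 0" --pt "0 0 0.1 0" --pt "0 0 0.1 0" --pt "0 0 0 0"

```text
t: 17.73
ee_pos: [522.7, 83.0, 213.3]
tcp_rot: [0.992, -0.128, 0.0, -0.0]
ft_force: [0.7, -0.1, 0.1]
grip_width: 0.008
```

servo_tool --pt "0 0 0.1 0" --pt "0 0 0 0"

```text
t: 17.98
ee_pos: [522.6, 82.9, 212.1]
tcp_rot: [0.992, -0.128, -0.0, 0.0]
ft_force: [1.0, 0.0, -0.2]
grip_width: 0.004
```

servo_tool --pt "0 0 0.1 0" --pt "0 0 0 0"

```text
t: 18.23
ee_pos: [522.6, 82.9, 211.1]
tcp_rot: [0.992, -0.128, -0.0, 0.0]
ft_force: [-0.1, 0.5, -0.5]
grip_width: 0.009
```

servo_tool --pt "0 0 0.1 0" --pt "0 0 0 0"

```text
t: 18.48
ee_pos: [522.5, 83.0, 210.0]
tcp_rot: [0.992, -0.128, -0.0, 0.0]
ft_force: [-0.8, -1.2, -0.1]
grip_width: 0.003
```

servo_tool --pt "0 0 0.1 0" --pt "0 0 0 0"

```text
t: 18.73
ee_pos: [522.7, 83.0, 209.4]
tcp_rot: [0.992, -0.128, 0.0, 0.0]
ft_force: [-0.5, -0.3, 4.2]
grip_width: 0.006
```

servo_tool --pt "0 0 0.1 0" --pt "0 0 0 0"

```text
t: 18.98
ee_pos: [522.7, 83.0, 209.4]
tcp_rot: [0.992, -0.128, 0.0, 0.0]
ft_force: [-3.9, -0.3, 9.0]
grip_width: 0.012
```

servo_tool --pt "0 0 -0.3 0" --pt "0 0 -3 0" --pt "0 0 -4 0" --pt "0 0 -4 0" --pt "0 0 -4 0" --pt "-4 0 0 0" --pt "-4 0 0 0" --pt "-3 0 0 0" --pt "0 0 0 0"

```text
t: 20.1
ee_pos: [414.9, 111.5, 361.5]
tcp_rot: [0.992, -0.127, 0.001, 0.0]
ft_force: [0.8, -0.3, -0.3]
grip_width: 0.006
```

```bash
python3 look.py i scene,200,110,160,120; python3 look.py j scene,0,0,512,384
```

```text
20.1 [414.9465189  111.54134387 361.48082465] 0.005960090646822356 [ 0.75211334 -0.2917584  -0.2818285 ]
20.15 [416.1548168  110.98158419 361.44757601] 0.003666648715358761 [-0.25004952 -0.60681983 -0.65014173]
```

View pics/iscene.png

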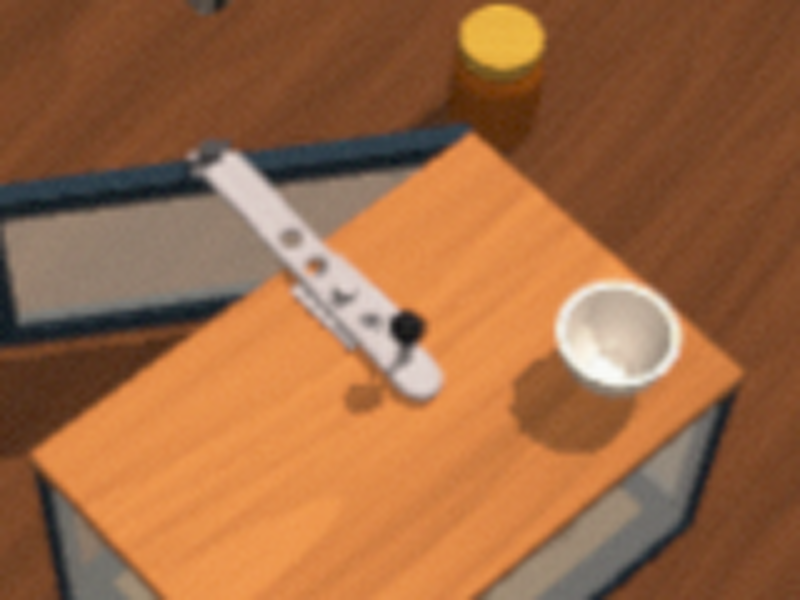

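View pics/jscene.png

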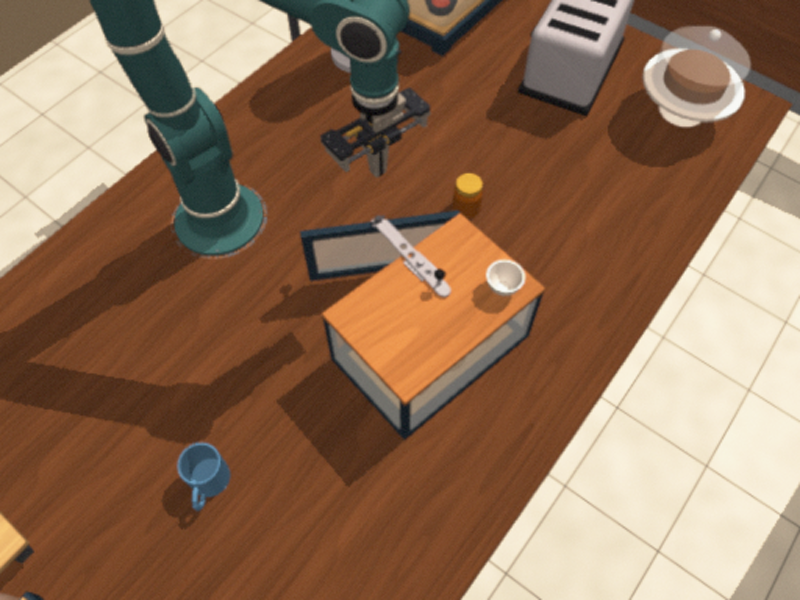

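The bar is unchanged since I let go. It lies on the plate with the peg in its third hole, at zoomed pixel (342, 295). Mug, jar and bowl stand where they started, and the gripper is clear.

```bash
python3 -c "
from cell import env
print(env.sign_off())"
```

```text
the job is handed in; nothing more can be done
None
```

The door is propped open and the job is handed in at about 20 s. I lifted the stay by its ball knob, swung the door to about 0.55 rad and lowered the third hole over the peg.

- **Peg in the hole:** I felt a stop on either side about 4.2 mm apart along the bar, which matches a 10 mm peg in a 14 mm hole. Both camera views also show the peg in the third hole.
- **Flat on the plate:** My first estimate of the home height was about 4 mm too low. The bar had started resting on the cabinet's top, 4 mm below the plate. To settle it I touched the top of the bar near the plate with the shut fingertips. Contact came at z 209.4 mm, against 209 expected for a bar lying flat.
- **Forces:** The highest force I read was about 10 N, under the 25 N limit. I only have readings from the end of each move.
- **Surroundings:** The jam jar, mug and sugar bowl look to be where they started. After the gripper let go and moved away, the bar stayed put.
- **Cameras:** The two cameras disagreed by about 7 mm in x, so I averaged them and relied on touch for the final fit.

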